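Lay out two torch kits in assembly order

ROBOT

A 6-joint arm with a two-finger parallel gripper is mounted at the origin on the work surface. World frame = base frame: x ahead of the robot, y to its left, z up, the work surface at z = 0. Lengths are in m, angles in rad, forces in N, time in s.
With the tool pointing down it reaches from about 0.35 to 0.975 m from the base axis. Payload 4.9 kg.
Tool frame: the origin (TCP) lies between the finger pads; the fingertips stand 25 mm ahead of it and the grasp point (between the pads) lies 6 mm ahead of it (manip.tcp_to_tips is the z of the fingertips in the tool frame, in m); z points along the fingers, y is the line along which they close (so a half turn about z gives the same grasp; the last joint's range is limited). The gripper opens to 85 mm and grips with 20 to 120 N. Pads are 22 mm wide; open, the fingers measure 114 mm over their backs; the gripper's body (76 mm by 85 mm) begins 54 mm behind the grasp point. The pads swing forward as they close: fully open they stand 13 mm farther back than shut.
Start: joints at [-1.404, 0.053, 1.613, -0, 1.476, -0.119], TCP at [0.176, -0.6, 0.256] pointing down, gripper open.
Joint ranges: [-3.01, 3.01], [-1.01, 2.22], [0.06, 2.58], [-1.02, 4.17], [0.09, 2.62], [-3.14, 3.14]. Speed limits (rad/s): [2.57, 2.57, 3.14, 3.14, 3.14, 3.14].

INTERFACE

Orientations are given as a unit quaternion [w, x, y, z].
In Python, from plant import manip gives the robot as it stands. The module is installed in compiled form; this text tells all that it offers.
- The arm moves only by the tool arm_command, never from a script. Its argument "moves" is a list of rows, each a list of 3 entries, a list of its own where there are three numbers: the opening, from -1 (shut) to 1 (fully open), then the shift along the tool's x, y, z in units of 0.15 m (1.0 is 0.15 m), then the turn about the tool's z in units of 2 pi rad (1.0 is 2 pi rad). A call has 1 to 20 rows; each row is the pose to reach, as a shift and turn from the pose commanded when the call began, along the tool's axes at that moment, turning the shorter way round; what a row does not reach only later rows make up. A row lasts 1/12 s, in which the tool goes at most 41.7 mm and 7.16 degrees, less where a joint would pass 70% of its speed; a pose out of reach is approached as far as the arm can. A call with a number of a shift or a turn outside -1 to 1 is refused whole. A call with a gripper value outside its range is refused whole. The fingers move at their own pace and stop on an object; the grip force is fixed at half the most. Time passes only in rows, so rows that repeat a pose let the fingers close. It gives the time, the measured TCP pose, the force, the opening and the grip force at its end, in the units of the state.
- manip.state(): the state, without advancing time (a new reading comes with each control period).
- manip.grab_frame(name): name is "side" or "top" or "wrist"; returns a dict with "frame" (400x640x3 uint8, red, green, blue), "fx", "fy", "cx", "cy" (pixels), "R" (3x3) and "t" (3): a world point X has camera coordinates R X + t. Camera axes: x right, y down, z forward; pixel columns grow to the right and rows downward; lengths in m; the calibration is good to about 2 mm. The wrist camera is an equidistant fisheye: a pixel r from the principal point sees the ray r / f radians off the axis. A picture is of the moment at which its call begins. There is no depth.
- manip.job_done(): hands the job in; it is judged then, once.
Trained networks look in a picture, given as the dict that the camera call returned (one of the last four; its "shot" number tells which), for a name from the list of things; names that differ only in an ending like _2 or _b are one class to them, and where a whole thing is asked for, a point or a joint stands for the part that bears it (a point fixed in the world has none). Each returns a list of dicts, best first, with "confidence" (0 to 1); they miss things now and then, are a little off and sometimes report something else, mostly with a low value. They report only what shows in the picture. A call takes as long as a camera call. They do not tell look-alikes from the thing itself.
- manip.search_frame(picture, target): "extent" ([left, top, right, bottom] in pixels, round what is visible of it).
The state is a dict: "time": time; "joint_pos": joint angles; "joint_vel": joint speeds; "joint_efforts": joint torques, N m; "tool_pos": TCP position; "tool_rot": TCP orientation; "contact_force": force on the tool from outside, world axes, zero at the start; "ft_torque": the same for the moment, N m; "gripper_width": opening from 0.0 (shut) to 1.0 (fully open); "grasp_force": force on a finger pad.
Only numpy, scipy, OpenCV 4.12 (cv2) and the standard library are available. Lean on these libraries where they do the work, as an engineer would, in place of code of your own. Each camera call takes 0.05 s, during which the arm holds its last target. There are 200 camera calls.

TASK

Complete the two torch kits on the white foam boards: on each board, stand the tail cap that belongs to the tube there in the pocket to the left of the tube (left as seen from the robot) and the head, lens up, in the pocket to the right of it, the big parts with the big tube and the small parts with the small one. Then lay the steel bezel ring flat and centred on top of the big head, and leave both tubes standing in their holes.

Things in the scene. Friction and masses are not known exactly. Their poses are not given: they have to be found in the camera images.
- board_big: White foam kit board, fixed to the bench, 96 x 258 x 20 mm (x, y, z), origin at the centre of its underside. Along its y axis: in the middle a 40 mm hole, 12 deep, holding the big tube; at y = +86 (left of the tube, seen from the robot) and y = -86 (right) a pocket of 72 mm diameter, 6 deep (floor at z = 14, board top at z = 20). Yaw within 0.35 rad of the world axes.
- board_small: White foam kit board, fixed to the bench, 76 x 204 x 20 mm (x, y, z), origin at the centre of its underside. Along its y axis: in the middle a 30 mm hole, 12 deep, holding the small tube; at y = +68 (left of the tube, seen from the robot) and y = -68 (right) a pocket of 52 mm diameter, 6 deep (floor at z = 14, board top at z = 20). Yaw within 0.35 rad of the world axes.
- tube_big: Big torch's battery tube: black knurled cylinder with bare aluminium ends, 36 mm diameter, 72 mm high, loose, standing in the middle hole of board_big (its top 80 mm above the bench). Not to be moved. Round, so its yaw does not matter; origin at the centre of its underside, z up.
- tube_small: Small torch's battery tube: like the big one but 26 mm diameter, 50 mm high, loose, standing in the middle hole of board_small (its top 58 mm above the bench). Not to be moved. Round, so its yaw does not matter; origin at the centre of its underside, z up.
- head_big: Big torch's head, standing lens up on the bench: a bare aluminium neck of 40 mm diameter for the lowest 12 mm, above it a black finned barrel of 56 mm diameter up to the flat top at 46 mm, where the silvery reflector and the lens are seen. About 190 g. Round, so its yaw does not matter; origin at the centre of its underside, z up.
- head_small: Small torch's head, standing lens up on the bench: aluminium neck of 26 mm diameter for the lowest 9 mm, above it a black finned barrel of 34 mm diameter up to the flat top at 32 mm with silvery reflector. About 60 g. Round, so its yaw does not matter; origin at the centre of its underside, z up.
- cap_big: Big torch's tail cap, standing on the bench with its switch up: black ribbed cylinder of 36 mm diameter, 27 mm high, with a dark rubber button of 20 mm diameter on top, 30 mm in all; no silver on top. About 55 g. Round, so its yaw does not matter; origin at the centre of its underside, z up.
- cap_small: Small torch's tail cap, standing on the bench with its switch up: black ribbed cylinder of 26 mm diameter, 21 mm high, with a dark rubber button of 14 mm diameter on top, 24 mm in all; no silver on top. About 28 g. Round, so its yaw does not matter; origin at the centre of its underside, z up.
- bezel_ring: Bezel ring of the big torch: plain steel ring lying flat on the bench, 56 mm outside and 44 mm inside diameter, 10 mm high; as wide as the big head's barrel. About 45 g. Round, so its yaw does not matter; origin at the centre of its underside, z up.
Things that resemble listed ones, but are neither listed nor needed, are in the scene too. Of the things that look like the bezel_ring, take the one that is nearest to the robot's base at the start.

How it is judged:
By the outcome, as a careful person would: the job done as asked, in the order asked, and still so for the second after the job is handed in, with the robot touching nothing.
It also fails if it takes over 109 s, if anything falls off the work surface, if the arm or the gripper's body presses on something with over 40 N, if the wrist force passes 120 N, or if a joint passes its speed limit or range.

## Working session

There is one attempt and no reset: what is moved stays moved. The work goes in short steps, Python scripts to look and compute and a tool call to move; the robot and the scene stay as the last step left them, time stands still between calls to the robot, and variables do not carry over. Pictures are saved under pics/ and viewed, at most 14 in all, crops included, and the job is handed in when it is done.

Besides the shell and the picture viewer there is one more tool, called after "Call:" in YAML: its name, and indented under it one key for each argument. arm_command: Moves the arm, as the interface text tells. Shifts and turns lie within -1 to 1; 1 stands for 0.15 m of shift or 2 pi rad of turn. Its arguments: {"type":"object","properties":{"moves":{"type":"array"}},"required":["moves"]}

```bash
mkdir -p pics; cat > h.py <<'E'
import numpy as np, cv2
from plant import manip
def ray(p,u,v,fish=False):
    x=(u-p["cx"])/p["fx"]; y=(v-p["cy"])/p["fy"]
    if fish:
        r=np.hypot(x,y); d=np.array([x/r*np.sin(r),y/r*np.sin(r),np.cos(r)]) if r>1e-9 else np.array([0,0,1.])
    else: d=np.array([x,y,1.])
    R=np.array(p["R"]); t=np.array(p["t"]); return -R.T@t, R.T@d
def onz(p,u,v,z,fish=False):
    c,d=ray(p,u,v,fish); return c+d*(z-c[2])/d[2]
def proj(p,X):
    q=np.array(p["R"])@np.array(X)+np.array(p["t"]); return p["cx"]+p["fx"]*q[0]/q[2], p["cy"]+p["fy"]*q[1]/q[2]
def save(p,n): cv2.imwrite("pics/"+n,p["frame"][:,:,::-1])
E
python3 - <<'E'
from h import *
s=manip.state(); print(s, manip.tcp_to_tips)
for n in("top","side"):
    p=manip.grab_frame(n); save(p,n+"0.png"); print(n,p["fx"],p["cx"],p["cy"],np.round(p["R"],3).tolist(),np.round(p["t"],3))
    for o in "board_big board_small tube_big tube_small head_big head_small cap_big cap_small bezel_ring".split():
        for d in manip.search_frame(p,o)[:4]:
            e=d["extent"]; print(o,round(d["confidence"],2),np.round(e), np.round(onz(p,(e[0]+e[2])/2,(e[1]+e[3])/2,.02)[:2],3))
E
```

```text
{'time': 0.0, 'joint_pos': array([-1.40400380e+00,  5.33319937e-02,  1.61427925e+00, -6.67150838e-06,
        1.47599638e+00, -1.19033969e-01]), 'joint_vel': array([ 1.24202898e-03,  6.35616734e-04,  6.69074087e-04,  1.19326891e-03,
        5.14185385e-04, -5.78313110e-05]), 'joint_efforts': array([-1.15609495e-03, -3.93679726e+01, -3.70177209e+01, -1.06359878e-04,
        7.06827952e-03,  3.45494743e-05]), 'tool_pos': array([ 0.17610288, -0.59908764,  0.25508719]), 'tool_rot': array([-1.00711962e-03,  9.89804723e-01,  1.42427508e-01, -2.73752671e-05]), 'contact_force': array([-0.42011257, -0.13122041,  0.01078794]), 'ft_torque': array([ 0.01256016, -0.05977939,  0.00088153]), 'grasp_force': 0.0, 'gripper_width': 0.9996803492589154} 0.025
top 393.4284726632135 320.80858096518085 197.94840910246162 [[0.139, -0.99, 0.006], [-0.966, -0.137, -0.217], [0.216, 0.024, -0.976]] [0.015 0.509 0.859]
board_big 0.58 [247. 127. 354. 168.] [0.63  0.153]
board_big 0.39 [377. 149. 462. 194.] [ 0.61  -0.145]
board_small 0.96 [377. 149. 462. 192.] [ 0.612 -0.145]
tube_big 0.75 [290. 133. 304. 154.] [0
[... 672 characters left out ...]
 232.] [0.598 0.117]
board_small 0.69 [394. 226. 511. 293.] [ 0.593 -0.162]
board_small 0.17 [295. 176. 404. 232.] [0.604 0.122]
tube_big 0.77 [342. 170. 356. 202.] [0.668 0.191]
tube_small 0.65 [444. 231. 458. 256.] [ 0.635 -0.13 ]
head_big 0.38 [404. 327. 433. 358.] [ 0.38  -0.252]
head_small 0.69 [366. 274. 389. 301.] [ 0.428 -0.127]
cap_big 0.96 [404. 325. 435. 357.] [ 0.383 -0.251]
cap_big 0.18 [398. 226. 510. 293.] [ 0.595 -0.165]
cap_small 0.65 [278. 229. 292. 244.] [0.411 0.11 ]
cap_small 0.54 [405. 326. 432. 358.] [ 0.38  -0.252]
bezel_ring 0.55 [263. 201. 286. 216.] [0.464 0.22 ]
bezel_ring 0.49 [216. 212. 245. 230.] [0.362 0.238]
bezel_ring 0.42 [239. 191. 258. 202.] [0.453 0.309]
```

View pics/top0.png

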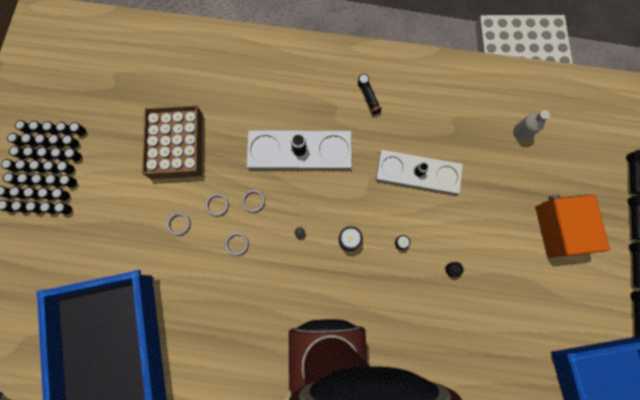

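View pics/side0.png

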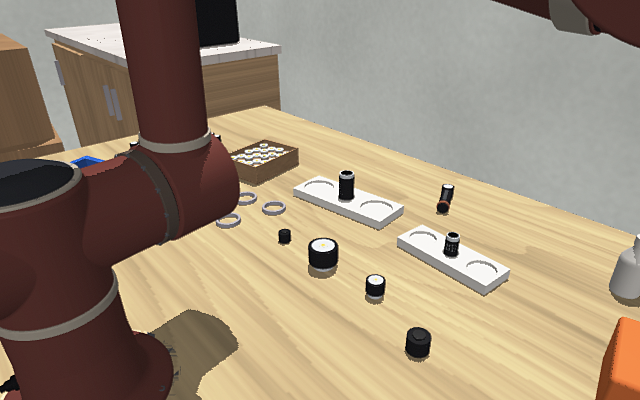

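The top view shows two boards at about (300,150) and (420,172), four rings at about (178,223), (217,205), (254,201) and (236,244), the small cap at (300,232), the big head at (350,238), the small head at (403,243) and the big cap at (455,269). The side view agrees. The ring at (236,244) is the nearest to the base, at about 0.46 m. I'll turn the gripper so it closes along world x, then move to a central spot for a wrist look.

Call:
arm_command:
  moves:
    - [1, [0.93, -1, -0.33], -0.2045]
    - [1, [0.93, -1, -0.33], -0.2045]
    - [1, [0.93, -1, -0.33], -0.2045]
    - [1, [0.93, -1, -0.33], -0.2045]
    - [1, [0.93, -1, -0.33], -0.2045]
    - [1, [0.93, -1, -0.33], -0.2045]
    - [1, [0.93, -1, -0.33], -0.2045]
    - [1, [0.93, -1, -0.33], -0.2045]
    - [1, [0.93, -1, -0.33], -0.2045]
    - [1, [0.93, -1, -0.33], -0.2045]
    - [1, [0.93, -1, -0.33], -0.2045]
    - [1, [0.93, -1, -0.33], -0.2045]

```text
time: 2.0
tool_pos: [0.2678, -0.4163, 0.3059]
tool_rot: [0.0, 0.707, 0.707, -0.0]
contact_force: [0.3, 1.0, 0.2]
gripper_width: 0.998
grasp_force: 0.0
```

Call:
arm_command:
  moves:
    - [1, [1, 0.5, 0], 0]
    - [1, [1, 0.5, 0], 0]
    - [1, [1, 0.5, 0], 0]
    - [1, [1, 0.5, 0], 0]
    - [1, [1, 0.5, 0], 0]

```text
time: 2.42
tool_pos: [0.345, -0.2615, 0.3062]
tool_rot: [0.0, 0.705, 0.709, 0.001]
contact_force: [1.1, -0.3, -0.0]
gripper_width: 1.0
grasp_force: 0.0
```

Call:
arm_command:
  moves:
    - [1, [1, 0.5, 0], 0]
    - [1, [1, 0.5, 0], 0]
    - [1, [1, 0.5, 0], 0]
    - [1, [1, 0.5, 0], 0]
    - [1, [1, 0.5, 0], 0]
    - [1, [1, 0.5, 0], 0]

```text
time: 2.92
tool_pos: [0.4183, -0.1147, 0.3059]
tool_rot: [0.0, 0.706, 0.709, -0.0]
contact_force: [-1.0, -0.2, -0.2]
gripper_width: 1.0
grasp_force: 0.0
```

```bash
python3 - <<'E'
from h import *
p=manip.grab_frame("wrist"); save(p,"w1.png"); print(p["fx"],p["cx"],p["cy"],np.round(p["R"],3).tolist(),-np.array(p["R"]).T@p["t"])
Z=dict(board_big=.02,board_small=.02,tube_big=.04,tube_small=.03,head_big=.023,head_small=.016,cap_big=.015,cap_small=.012,bezel_ring=.005)
for o in Z:
    for d in manip.search_frame(p,o)[:4]:
        e=d["extent"]; print(o,round(d["confidence"],2),np.round(e), np.round(onz(p,(e[0]+e[2])/2,(e[1]+e[3])/2,Z[o],True)[:2],3))
E
```

```text
309.70691628693146 318.0834472649766 199.95637489180055 [[1.0, 0.003, -0.001], [0.003, -0.952, 0.306], [0.0, -0.306, -0.952]] [ 0.41731065 -0.03633859  0.42193984]
board_big 0.75 [436.   0. 510.  69.] [0.631 0.075]
board_small 0.64 [418. 113. 485. 250.] [ 0.608 -0.138]
tube_small 0.88 [446. 179. 472. 201.] [ 0.616 -0.147]
head_big 0.73 [299.  45. 346.  91.] [0.423 0.01 ]
head_small 0.92 [317. 152. 343. 178.] [ 0.433 -0.118]
cap_big 0.71 [287. 236. 306. 262.] [ 0.386 -0.243]
cap_small 0.62 [437.   0. 511.  69.] [0.637 0.077]
```

View pics/w1.png

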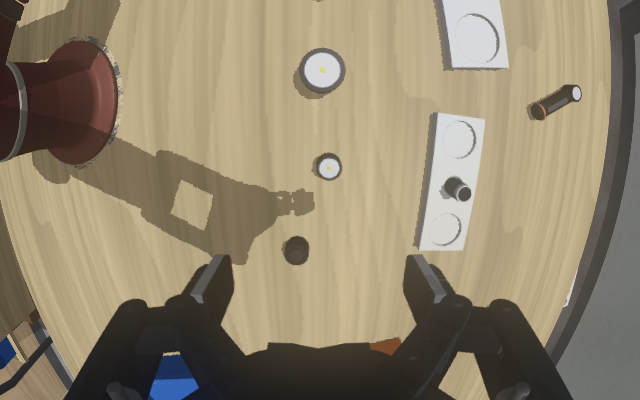

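The wrist view shows the big head at (322,70), small head at (328,167), big cap at (296,250) and the small board at (452,182), with its tube leaning outward from parallax and pockets at (459,138) and (445,229). I'll move left to see the rest.

```bash
cat >> h.py <<'E'
def rect(p,z,x0,x1,y0,y1,fish=True,s=1000):
    """rectified view of plane z: column=y descending, row=x descending, 1 px = 1/s m"""
    xs=np.arange(x1,x0,-1/s); ys=np.arange(y1,y0,-1/s); Y,X=np.meshgrid(ys,xs)
    q=np.stack([X,Y,np.full_like(X,z)],-1)@np.array(p["R"]).T+np.array(p["t"])
    if fish:
        h=np.hypot(q[...,0],q[...,1]); th=np.arctan2(h,q[...,2]); k=th/np.maximum(h,1e-9)
    else: k=1/q[...,2]
    u=p["cx"]+p["fx"]*q[...,0]*k; v=p["cy"]+p["fy"]*q[...,1]*k
    return cv2.remap(p["frame"],u.astype(np.float32),v.astype(np.float32),cv2.INTER_LINEAR)
def blob(img,mask,x1,y1,s=1000,n=1):
    c,_=cv2.findContours(mask.astype(np.uint8)*255,cv2.RETR_EXTERNAL,cv2.CHAIN_APPROX_NONE)
    c=sorted(c,key=cv2.contourArea)[::-1][:n]; out=[]
    for k in c:
        r=cv2.minAreaRect(k); (a,b),rad=cv2.minEnclosingCircle(k)
        out.append((np.round([x1-r[0][1]/s,y1-r[0][0]/s],4),np.round(r[1],1),round(r[2],1),round(rad,1),cv2.contourArea(k)))
    return out
def white(im,t=150):
    return (im.min(2)>t)&((im.max(2).astype(int)-im.min(2))<30)
def dark(im,t=70): return im.max(2)<t
E
python3 - <<'E'
from h import *
p=manip.grab_frame("wrist"); np.save("w1.npy",p,allow_pickle=True)
a=(.52,.70,-.30,.0); im=rect(p,.02,*a); print("bs",blob(im,cv2.morphologyEx(white(im).astype(np.uint8),cv2.MORPH_CLOSE,np.ones((5,5))),a[1],a[3],n=2))
im2=rect(p,.046,.35,.5,-.07,.1); print("hb",blob(im2,white(im2),.5,.1))
im3=rect(p,.032,.37,.5,-.18,-.06); print("hs",blob(im3,white(im3),.5,-.06))
im4=rect(p,.027,.32,.45,-.31,-.18); print("cb",blob(im4,dark(im4),.45,-.18))
for i,(m,n) in enumerate([(im,"r_bs"),(im2,"r2"),(im3,"r3"),(im4,"r4")]): cv2.imwrite(f"pics/{n}.png",m[:,:,::-1])
H=max(m.shape[0] for m in (im,im2,im3,im4))
c=np.hstack([cv2.copyMakeBorder(m,0,H-m.shape[0],0,4,cv2.BORDER_CONSTANT) for m in (im,im2,im3,im4)]); cv2.imwrite("pics/rA.png",c[:,:,::-1])
E
```

```text
bs [(array([ 0.6112, -0.1442]), array([204.8,  77.1]), 2.5, 108.3, 15353.0)]
hb [(array([0.4216, 0.0053]), array([42.3, 42.6]), 9.5, 21.5, 1379.5)]
hs [(array([ 0.4305, -0.1185]), array([25., 25.]), 90.0, 13.0, 487.5)]
cb []
```

View pics/rA.png

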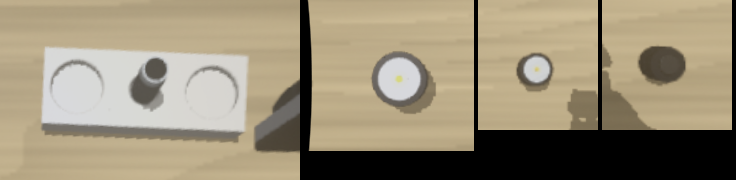

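Call:
arm_command:
  moves:
    - [1, [1, 0.2, 0], 0]
    - [1, [1, 0.2, 0], 0]
    - [1, [1, 0.2, 0], 0]
    - [1, [1, 0.2, 0], 0]
    - [1, [1, 0.2, 0], 0]
    - [1, [1, 0.2, 0], 0]
    - [1, [1, 0.2, 0], 0]

```text
time: 4.05
tool_pos: [0.4478, 0.0332, 0.3058]
tool_rot: [0.0, 0.707, 0.707, -0.0]
contact_force: [-0.6, -0.2, -0.2]
gripper_width: 1.001
grasp_force: 0.0
```

The rectified crops show the small board matching its stated 204 x 76 size, with pockets at about (77,88) and (211,93), and the heads' lenses as clean discs. The big cap lies in shadow, so I'll redo it with a relative threshold. Next is the left side.

```bash
python3 - <<'E'
from h import *
p=manip.grab_frame("wrist")
a=(.54,.74,-.02,.33); im=rect(p,.02,*a); print("bb",blob(im,cv2.morphologyEx(white(im).astype(np.uint8),cv2.MORPH_CLOSE,np.ones((5,5))),a[1],a[3],n=2))
im2=rect(p,.046,.35,.5,-.07,.07); print("hb",blob(im2,white(im2),.5,.07))
im3=rect(p,.021,.36,.48,.06,.18); print("cs",blob(im3,dark(im3,80),.48,.18,n=2), im3.max(2).min())
im4=rect(p,.010,.30,.56,.18,.42)
for d in manip.search_frame(p,"bezel_ring"):
    e=d["extent"]; print("ring",round(d["confidence"],2),np.round(e), np.round(onz(p,(e[0]+e[2])/2,(e[1]+e[3])/2,.006,True)[:2],4))
H=270
c=np.hstack([cv2.copyMakeBorder(m,0,H-m.shape[0],0,4,cv2.BORDER_CONSTANT) for m in (im,im3,im4)]); cv2.imwrite("pics/rB.png",c[:,:,::-1])
E
```

```text
bb [(array([0.6304, 0.1495]), array([101.5, 241.3]), 82.3, 129.2, 22848.5)]
hb [(array([0.4215, 0.0105]), array([41., 33.]), 90.0, 21.0, 1020.0)]
cs [] 87
ring 0.52 [325.   2. 367.  24.] [0.4837 0.2379]
ring 0.46 [244.   0. 279.  12.] [0.3709 0.2501]
```

View pics/rB.png

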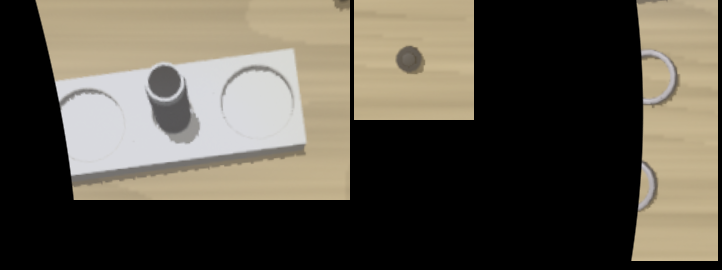

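The crop cuts off the big board and rings, and the small cap is at (408,60). I'll move above the small cap, which gives a fuller view to the left.

Call:
arm_command:
  moves:
    - [1, [0.63, -0.18, 0], 0]
    - [1, [0.63, -0.18, 0], 0]
    - [1, [0.63, -0.18, 0], 0]
    - [1, [0.63, -0.18, 0], 0]
    - [1, [0.63, -0.18, 0], 0]

```text
time: 4.57
tool_pos: [0.4209, 0.1275, 0.3059]
tool_rot: [0.0, 0.707, 0.707, -0.0]
contact_force: [0.2, -0.5, 0.3]
gripper_width: 1.001
grasp_force: 0.0
```

```bash
cat >> h.py <<'E'
def capc(p,z,x,y,r,w=.05):
    """dark-disc centre near (x,y): radial edge fit by matching a dark disc against ring"""
    im=rect(p,z,x-w,x+w,y-w,y+w).max(2).astype(np.float32)
    n=int(r*1000); k=int(n*1.35); yy,xx=np.mgrid[-k:k+1,-k:k+1]; d=np.hypot(xx,yy)
    K=np.where(d<=n-1,-1./(d<=n-1).sum(),0)+np.where((d>n+1)&(d<=k),1./((d>n+1)&(d<=k)).sum(),0)
    f=cv2.filter2D(im,cv2.CV_32F,K.astype(np.float32)); f[:k]=f[-k:]=-1e9; f[:,:k]=f[:,-k:]=-1e9
    i,j=np.unravel_index(f.argmax(),f.shape); return round(x+w-i/1000,4),round(y+w-j/1000,4),f.max()
E
python3 - <<'E'
from h import *
p=manip.grab_frame("wrist"); print(manip.state()["tool_pos"])
a=(.54,.74,-.02,.33); im=rect(p,.02,*a); print("bb",blob(im,cv2.morphologyEx(white(im).astype(np.uint8),cv2.MORPH_CLOSE,np.ones((5,5))),a[1],a[3],n=2))
for z in (.015,.021,.024): print("cs",capc(p,z,.42,.125,.013))
im3=rect(p,.021,.36,.48,.06,.18)
im4=rect(p,.010,.30,.56,.18,.42); b=cv2.GaussianBlur(im4,(3,3),0)
for d in manip.search_frame(p,"bezel_ring"):
    e=d["extent"]; print("ring",round(d["confidence"],2),np.round(e), np.round(onz(p,(e[0]+e[2])/2,(e[1]+e[3])/2,.006,True)[:2],4))
print(cv2.HoughCircles(b[:,:,2],cv2.HOUGH_GRADIENT,1,40,param1=80,param2=15,minRadius=20,maxRadius=31))
q=np.load("w1.npy",allow_pickle=True).item()
for z in (.013,.027): print("cb",capc(q,z,.388,-.246,.018,.06))
H=270
c=np.hstack([cv2.copyMakeBorder(m,0,H-m.shape[0],0,4,cv2.BORDER_CONSTANT) for m in (im,im3,im4)]); cv2.imwrite("pics/rC.png",c[:,:,::-1])
E
```

```text
[0.42106436 0.12704903 0.30584595]
bb [(array([0.6301, 0.1587]), array([103.5, 258.5]), 82.1, 136.9, 24695.5)]
cs (np.float64(0.42), np.float64(0.127), np.float32(80.56959))
cs (np.float64(0.42), np.float64(0.128), np.float32(84.43948))
cs (np.float64(0.42), np.float64(0.128), np.float32(85.98767))
ring 0.64 [345.  53. 391.  93.] [0.4864 0.2483]
ring 0.63 [260.  34. 300.  75.] [0.37   0.2727]
ring 0.6 [330.   0. 370.  29.] [0.4627 0.3296]
ring 0.35 [422.  52. 498. 234.] [0.625  0.1585]
[[[148.5 185.5  26.4]
  [169.5  78.5  28.8]
  [ 81.5  99.5  28.2]]]
cb (np.float64(0.386), np.float64(-0.24), np.float32(67.54637))
cb (np.float64(0.387), np.float64(-0.234), np.float32(70.28904))
```

View pics/rC.png

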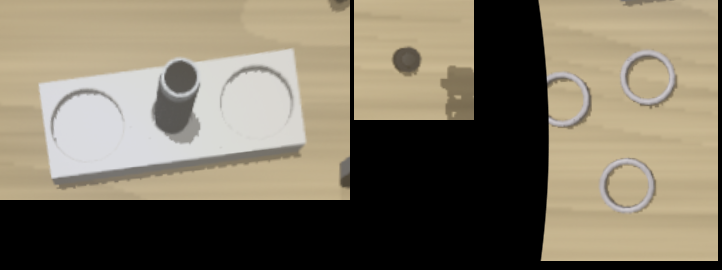

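The crop shows all of the big board, with pockets at (88,125) and (257,103), the small cap at (406,60), and the nearest ring at (628,185). I'm right above the small cap, so I'll pick it.

Call:
arm_command:
  moves:
    - [1, [0, 0, 1], 0]
    - [1, [0, 0, 1], 0]
    - [1, [0, 0, 1], 0]
    - [1, [0, 0, 1], 0]

```text
time: 5.0
tool_pos: [0.4189, 0.1263, 0.1512]
tool_rot: [-0.002, 0.708, 0.706, -0.002]
contact_force: [-0.3, 1.0, -0.6]
gripper_width: 0.999
grasp_force: 0.0
```

Call:
arm_command:
  moves:
    - [1, [0, -0.007, 0.6], 0]
    - [1, [0, -0.007, 0.6], 0]
    - [1, [0, -0.007, 0.6], 0]
    - [1, [0, -0.007, 0.84], 0]
    - [1, [0, -0.007, 0.84], 0]
    - [1, [0, -0.007, 0.84], 0]
    - [1, [0, -0.007, 0.84], 0]
    - [-1, [0, -0.007, 0.84], 0]
    - [-1, [0, -0.007, 0.84], 0]
    - [-1, [0, -0.007, 0.84], 0]
    - [-1, [0, -0.007, 0.84], 0]
    - [-1, [0, -0.007, 0.84], 0]
    - [-1, [0, -0.007, 0.84], 0]
    - [-1, [0, -0.007, 0.84], 0]
    - [-1, [0, -0.007, 0.84], 0]
    - [-1, [0, -0.007, 0.84], 0]
    - [-1, [0, -0.007, 0.84], 0]
    - [-1, [0, -0.007, 0.84], 0]

```text
time: 6.5
tool_pos: [0.4205, 0.1283, 0.0308]
tool_rot: [0.0, 0.707, 0.707, 0.0]
contact_force: [-0.9, -0.6, 6.4]
gripper_width: 0.272
grasp_force: 58.8
```

```bash
python3 - <<'E'
from h import *
s=manip.state(); print(s["time"],s["tool_pos"],s["gripper_width"],s["grasp_force"],s["contact_force"])
E
```

```text
6.5 [0.420501   0.12827799 0.03080347] 0.27239001675971125 58.83900046348572 [-0.88148373 -0.61885032  6.44589358]
```

Call:
arm_command:
  moves:
    - [-1, [0, 0, -0.6], 0]
    - [-1, [0, 0, -0.6], 0]
    - [-1, [0, 0, -0.6], 0]
    - [-1, [-1, 1, -0.6], 0]
    - [-1, [-1, 1, -0.6], 0]
    - [-1, [-1, 1, -0.6], 0]
    - [-1, [-1, 1, -0.6], 0]
    - [-1, [-1, 1, -0.6], 0]
    - [-1, [-1, 1, -0.6], 0]

```text
time: 7.25
tool_pos: [0.5737, -0.0265, 0.12]
tool_rot: [0.002, 0.709, 0.706, 0.0]
contact_force: [-1.1, 0.2, 0.7]
gripper_width: 0.28
grasp_force: 59.1
```

Call:
arm_command:
  moves:
    - [-1, [-0.36, 0.293, 0], 0]
    - [-1, [-0.36, 0.293, 0], 0]
    - [-1, [-0.36, 0.293, 0], 0]
    - [-1, [-0.36, 0.293, 0.25], 0]
    - [-1, [-0.36, 0.293, 0.25], 0]
    - [-1, [-0.36, 0.293, 0.25], 0]

```text
time: 7.75
tool_pos: [0.6111, -0.0749, 0.0793]
tool_rot: [-0.003, 0.707, 0.707, -0.002]
contact_force: [0.1, -0.0, -0.1]
gripper_width: 0.277
grasp_force: 59.2
```

```bash
python3 - <<'E'
from h import *
s=manip.state(); print(s["time"],s["tool_pos"],s["gripper_width"],s["grasp_force"])
p=manip.grab_frame("wrist"); save(p,"w2.png"); np.save("w2.npy",p,allow_pickle=True)
a=(.52,.70,-.30,.03); im=rect(p,.02,*a); print("bs",blob(im,cv2.morphologyEx(white(im).astype(np.uint8),cv2.MORPH_CLOSE,np.ones((5,5))),a[1],a[3],n=2))
E
```

```text
7.75 [ 0.61109543 -0.07491896  0.07933396] 0.277075779969855 59.16768729686737
bs [(array([ 0.615 , -0.0751]), array([66.7, 75.6]), 2.3, 49.9, 2382.5), (array([ 0.609 , -0.1431]), array([48.9, 50.2]), 86.5, 32.1, 525.0)]
```

View pics/w2.png

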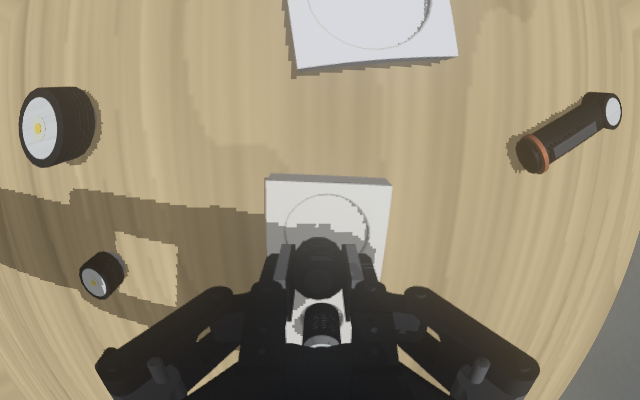

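The cap is held centred between the fingers at (320,265), over the left pocket rim around (327,232). Lower and release.

Call:
arm_command:
  moves:
    - [-1, [-0.009, 0.018, 0.1], 0]
    - [-1, [-0.009, 0.018, 0.225], 0]
    - [-1, [-0.009, 0.018, 0.225], 0]
    - [-1, [-0.009, 0.018, 0.225], 0]
    - [0.2, [-0.009, 0.018, 0.225], 0]
    - [0.2, [-0.009, 0.018, 0.225], 0]
    - [0.2, [-0.009, 0.018, 0.225], 0]
    - [0.2, [-0.009, 0.018, 0.225], 0]
    - [1, [-0.009, 0.018, -0.2], 0]
    - [1, [-0.009, 0.018, -0.4], 0]
    - [1, [-0.009, 0.018, -0.4], 0]
    - [1, [-0.009, 0.018, -0.4], 0]
    - [1, [-0.009, 0.018, -0.4], 0]

```text
time: 8.88
tool_pos: [0.6172, -0.0775, 0.144]
tool_rot: [0.001, 0.707, 0.707, 0.001]
contact_force: [-0.3, -0.3, -0.8]
gripper_width: 1.005
grasp_force: 0.0
```

```bash
python3 - <<'E'
from h import *
s=manip.state(); print(s["time"],s["tool_pos"],s["gripper_width"],s["contact_force"])
p=manip.grab_frame("wrist")
im=rect(p,.035,.52,.70,-.20,.03); im2=rect(p,.02,.54,.74,.0,.33)
print(cv2.HoughCircles(cv2.GaussianBlur(im2,(3,3),0)[:,:,2],cv2.HOUGH_GRADIENT,1,100,param1=60,param2=12,minRadius=33,maxRadius=39))
for z in(.032,.035): print("cap",capc(p,z,.612,-.076,.013,.03))
h2=rect(p,.032,.37,.5,-.18,-.06); print("hs",blob(h2,white(h2),.5,-.06))
c=np.hstack([cv2.copyMakeBorder(m,0,210-m.shape[0],0,4,cv2.BORDER_CONSTANT) for m in (im,im2)]); cv2.imwrite("pics/rD.png",c[:,:,::-1])
E
```

```text
8.8833 [ 0.61722063 -0.07747439  0.14400642] 1.0049783774384644 [-0.27876956 -0.29112337 -0.79210903]
[[[259.5 100.5  33.8]]]
cap (np.float64(0.615), np.float64(-0.075), np.float32(79.62897))
cap (np.float64(0.615), np.float64(-0.074), np.float32(81.89427))
hs [(array([ 0.4354, -0.1188]), array([25. , 18.3]), 14.9, 12.6, 338.5)]
```

View pics/rD.png

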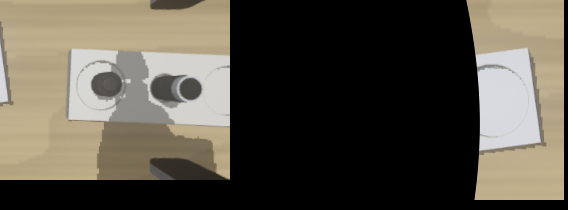

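The small cap stands in its pocket at (106,84). Next is the small head at about (0.4305, -0.1185).

Call:
arm_command:
  moves:
    - [1, [-0.27, -1, 0], 0]
    - [1, [-0.27, -1, 0], 0]
    - [1, [-0.27, -1, 0], 0]
    - [1, [-0.27, -1, 0], 0]
    - [1, [-0.27, -1, 0], 0]
    - [1, [-0.27, -1, 0], 0]

```text
time: 9.43
tool_pos: [0.464, -0.1175, 0.1399]
tool_rot: [-0.002, 0.708, 0.706, -0.001]
contact_force: [0.6, 0.2, -0.0]
gripper_width: 1.002
grasp_force: 0.0
```

Call:
arm_command:
  moves:
    - [1, [0, -0.22, 0], 0]
    - [1, [0, -0.22, 0], 0]
    - [1, [0, -0.22, 0.3], 0]
    - [1, [0, -0.22, 0.3], 0]
    - [1, [0, -0.22, 0.3], 0]
    - [1, [0, -0.22, 0.3], 0]

```text
time: 9.93
tool_pos: [0.4341, -0.1177, 0.0976]
tool_rot: [-0.0, 0.707, 0.707, -0.0]
contact_force: [0.5, -0.6, 1.0]
gripper_width: 1.002
grasp_force: 0.0
```

```bash
python3 - <<'E'
from h import *
s=manip.state(); print(s["time"],s["tool_pos"])
p=manip.grab_frame("wrist"); t=s["tool_pos"]
h2=rect(p,.032,.37,.5,-.18,-.06); print("hs",blob(h2,white(h2),.5,-.06))
E
```

```text
9.9333 [ 0.4340839  -0.11765124  0.09759384]
hs [(array([ 0.4315, -0.1135]), array([25., 15.]), 90.0, 12.7, 262.0)]
```

Call:
arm_command:
  moves:
    - [1, [-0.003, -0.02, 0.2], 0]
    - [1, [-0.003, -0.02, 0.417], 0]
    - [1, [-0.003, -0.02, 0.417], 0]
    - [1, [-0.003, -0.02, 0.417], 0]
    - [-1, [-0.003, -0.02, 0.417], 0]
    - [-1, [-0.003, -0.02, 0.417], 0]
    - [-1, [-0.003, -0.02, 0.417], 0]
    - [-1, [-0.003, -0.02, 0.417], 0]
    - [-1, [-0.003, -0.02, 0.417], 0]
    - [-1, [-0.003, -0.02, 0.417], 0]
    - [-1, [-0.003, -0.02, 0.417], 0]
    - [-1, [-0.003, -0.02, 0.417], 0]
    - [-1, [-0.003, -0.02, 0.417], 0]
    - [-1, [-0.003, -0.02, 0.417], 0]

```text
time: 11.15
tool_pos: [0.4317, -0.1188, 0.0366]
tool_rot: [0.001, 0.707, 0.707, 0.0]
contact_force: [-0.2, 0.3, 5.4]
gripper_width: 0.374
grasp_force: 59.2
```

Call:
arm_command:
  moves:
    - [-1, [0, 0, -0.6], 0]
    - [-1, [0, 0, -0.6], 0]
    - [-1, [0, 0, -0.6], 0]
    - [-1, [-0.62, 1, -0.6], 0]
    - [-1, [-0.62, 1, -0.6], 0]
    - [-1, [-0.62, 1, -0.6], 0]
    - [-1, [-0.62, 1, -0.6], 0]
    - [-1, [-0.62, 1, -0.6], 0]
    - [-1, [-0.62, 1, -0.6], 0]
    - [-1, [-0.62, 1, -0.6], 0]

```text
time: 11.98
tool_pos: [0.58, -0.2111, 0.1244]
tool_rot: [-0.001, 0.707, 0.707, -0.0]
contact_force: [0.1, 0.4, -0.0]
gripper_width: 0.375
grasp_force: 59.8
```

Call:
arm_command:
  moves:
    - [-1, [0, 0.177, 0], 0]
    - [-1, [0, 0.177, 0], 0]
    - [-1, [0, 0.177, 0.25], 0]
    - [-1, [0, 0.177, 0.25], 0]
    - [-1, [0, 0.177, 0.25], 0]
    - [-1, [0, 0.177, 0.25], 0]

```text
time: 12.48
tool_pos: [0.6062, -0.2107, 0.088]
tool_rot: [-0.0, 0.707, 0.707, -0.0]
contact_force: [0.1, -0.1, -0.9]
gripper_width: 0.376
grasp_force: 60.0
```

Call:
arm_command:
  moves:
    - [-1, [-0.008, 0.01, 0.1], 0]
    - [-1, [-0.008, 0.01, 0.245], 0]
    - [-1, [-0.008, 0.01, 0.245], 0]
    - [-1, [-0.008, 0.01, 0.245], 0]
    - [-1, [-0.008, 0.01, 0.245], 0]
    - [0.3, [-0.008, 0.01, 0.245], 0]
    - [0.3, [-0.008, 0.01, 0.245], 0]
    - [0.3, [-0.008, 0.01, 0.245], 0]
    - [0.3, [-0.008, 0.01, 0.245], 0]
    - [1, [-0.008, 0.01, -0.2], 0]
    - [1, [-0.008, 0.01, -0.35], 0]
    - [1, [-0.008, 0.01, -0.35], 0]
    - [1, [-0.008, 0.01, -0.35], 0]
    - [1, [-0.008, 0.01, -0.35], 0]

```text
time: 13.65
tool_pos: [0.6089, -0.2126, 0.1409]
tool_rot: [0.001, 0.707, 0.707, 0.0]
contact_force: [-1.1, -0.0, -0.1]
gripper_width: 0.997
grasp_force: 0.0
```

```bash
python3 - <<'E'
from h import *
s=manip.state(); print(s["time"],s["tool_pos"])
p=manip.grab_frame("wrist")
for z,r in((.04,.017),): print(capc(p,z,.608,-.212,r,.035))
im=rect(p,.046,.54,.68,-.28,.0); print(blob(im,white(im,110),.68,0,n=3))
cv2.imwrite("pics/rE.png",im[:,:,::-1])
E
```

```text
13.65 [ 0.60891004 -0.21264181  0.14091804]
(np.float64(0.605), np.float64(-0.199), np.float32(33.308235))
[(array([ 0.6114, -0.1456]), array([176.3,  68.5]), 2.4, 93.6, 11585.5)]
```

View pics/rE.png

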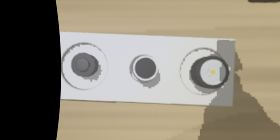

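The small kit is complete: cap at (84,64), tube at (146,68) and head at (212,71), all upright. Next is the big cap.

Call:
arm_command:
  moves:
    - [1, [-0.15, -1, 0], 0]
    - [1, [-0.15, -1, 0], 0]
    - [1, [-0.15, -1, 0], 0]
    - [1, [-0.15, -1, 0], 0]
    - [1, [-0.15, -1, 0], 0]
    - [1, [-0.15, -1, 0], 0]

```text
time: 14.2
tool_pos: [0.4564, -0.2343, 0.1376]
tool_rot: [-0.002, 0.708, 0.706, -0.0]
contact_force: [0.4, 0.2, -0.1]
gripper_width: 0.998
grasp_force: 0.0
```

Call:
arm_command:
  moves:
    - [1, [0, -0.46, 0], 0]
    - [1, [0, -0.46, 0], 0]
    - [1, [0, -0.46, 0], 0]
    - [1, [0, -0.46, 0], 0]

```text
time: 14.53
tool_pos: [0.3893, -0.2346, 0.1389]
tool_rot: [-0.0, 0.707, 0.707, 0.0]
contact_force: [-0.5, 0.1, 0.5]
gripper_width: 1.0
grasp_force: 0.0
```

```bash
python3 - <<'E'
from h import *
s=manip.state(); print(s["time"],s["tool_pos"])
p=manip.grab_frame("wrist")
im=rect(p,.029,.33,.45,-.31,-.19); save(p,"w3.png")
a=rect(p,.027,.33,.45,-.31,-.19)
print(capc(p,.030,.388,-.245,.010,.04),capc(p,.027,.388,-.245,.018,.04))
c=np.hstack([cv2.resize(im,None,fx=2,fy=2),cv2.resize(p["frame"],(384,240))]);cv2.imwrite("pics/rF.png",c[:,:,::-1])
E
```

```text
14.5333 [ 0.38925729 -0.23460999  0.13893028]
(np.float64(0.388), np.float64(-0.228), np.float32(47.321743)) (np.float64(0.386), np.float64(-0.24), np.float32(67.71534))
```

View pics/rF.png

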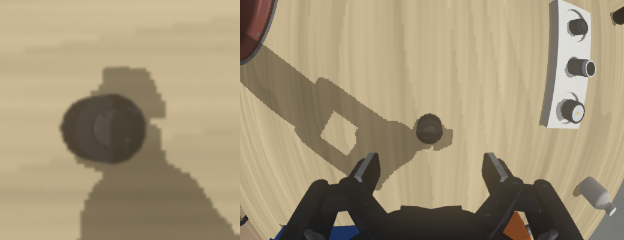

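The rectified crop has the big cap's button at about (112,128), which puts its centre near (0.386, -0.2455). Descend and grip.

Call:
arm_command:
  moves:
    - [1, [-0.073, -0.02, 0], 0]
    - [1, [-0.073, -0.02, 0.25], 0]
    - [1, [-0.073, -0.02, 0.5], 0]
    - [1, [-0.073, -0.02, 0.725], 0]
    - [1, [-0.073, -0.02, 0.725], 0]
    - [1, [-0.073, -0.02, 0.725], 0]
    - [-1, [-0.073, -0.02, 0.725], 0]
    - [-1, [-0.073, -0.02, 0.725], 0]
    - [-1, [-0.073, -0.02, 0.725], 0]
    - [-1, [-0.073, -0.02, 0.725], 0]
    - [-1, [-0.073, -0.02, 0.725], 0]
    - [-1, [-0.073, -0.02, 0.725], 0]
    - [-1, [-0.073, -0.02, 0.725], 0]
    - [-1, [-0.073, -0.02, 0.725], 0]
    - [-1, [-0.073, -0.02, 0.725], 0]

```text
time: 15.83
tool_pos: [0.3879, -0.2471, 0.0333]
tool_rot: [0.002, 0.707, 0.707, 0.0]
contact_force: [0.1, 0.8, 7.2]
gripper_width: 0.397
grasp_force: 59.9
```

Call:
arm_command:
  moves:
    - [-1, [0, 0, -0.8], 0]
    - [-1, [0, 0, -0.8], 0]
    - [-1, [0, 0, -0.8], 0]
    - [-1, [1, 0.45, -0.8], 0]
    - [-1, [1, 0.45, -0.8], 0]
    - [-1, [1, 0.45, -0.8], 0]
    - [-1, [1, 0.45, -0.8], 0]
    - [-1, [1, 0.45, -0.8], 0]

```text
time: 16.5
tool_pos: [0.4556, -0.0906, 0.1518]
tool_rot: [0.0, 0.705, 0.71, 0.002]
contact_force: [-0.8, 0.3, -0.7]
gripper_width: 0.391
grasp_force: 60.0
```

Call:
arm_command:
  moves:
    - [-1, [1, 0.45, 0], 0]
    - [-1, [1, 0.45, 0], 0]
    - [-1, [1, 0.45, 0], 0]
    - [-1, [1, 0.45, 0], 0]
    - [-1, [1, 0.45, 0], 0]

```text
time: 16.92
tool_pos: [0.5232, 0.0591, 0.1519]
tool_rot: [0.0, 0.705, 0.709, 0.002]
contact_force: [-1.0, 0.1, -0.5]
gripper_width: 0.4
grasp_force: 60.1
```

Call:
arm_command:
  moves:
    - [-1, [1, 0.45, 0], 0]
    - [-1, [1, 0.45, 0], 0]
    - [-1, [1, 0.45, 0], 0]
    - [-1, [1, 0.45, 0], 0]
    - [-1, [1, 0.45, 0], 0]
    - [-1, [1, 0.45, 0], 0]

```text
time: 17.42
tool_pos: [0.5893, 0.2054, 0.151]
tool_rot: [0.0, 0.706, 0.708, -0.0]
contact_force: [0.8, 0.5, -0.7]
gripper_width: 0.394
grasp_force: 60.1
```

```bash
python3 - <<'E'
from h import *
s=manip.state(); print(s["time"],s["tool_pos"],s["gripper_width"])
out=[]
def fit(im,x1,y1):
    # board: bright top only, hough on pocket rims
    m=cv2.morphologyEx(white(im,185).astype(np.uint8),cv2.MORPH_CLOSE,np.ones((5,5)))
    print("bb",blob(im,m,x1,y1))
    c=cv2.HoughCircles(cv2.GaussianBlur(im,(3,3),0)[:,:,1],cv2.HOUGH_GRADIENT,1,60,param1=50,param2=12,minRadius=34,maxRadius=38)
    for k in ([] if c is None else c[0]): print(" pocket",x1-k[1]/1000,y1-k[0]/1000,k[2])
for n in("wrist","top","side"):
    p=manip.grab_frame(n); im=rect(p,.02,.54,.74,-.02,.33,n=="wrist"); print(n); fit(im,.74,.33); out.append(im)
c=np.vstack(out); cv2.imwrite("pics/rG.png",c[:,:,::-1])
E
```

```text
17.4167 [0.58925928 0.20536105 0.15099947] 0.39449586332911496
wrist
bb [(array([0.6231, 0.1933]), array([ 95.2, 187.1]), 82.2, 104.3, 11223.5)]
 pocket 0.6165 0.24550001 35.2
 pocket 0.5875 0.12850001 35.1
 pocket 0.63850003 0.077500015 37.4
top
bb [(array([0.6356, 0.1002]), array([ 96.1, 142.1]), 82.1, 83.6, 11043.0)]
 pocket 0.6395 0.07350001 37.4
side
bb [(array([0.6348, 0.0987]), array([ 98.4, 140.9]), 81.9, 84.5, 11410.0)]
 pocket 0.6395 0.0715 36.3
 pocket 0.61450005 0.2405 35.2
```

View pics/rG.png

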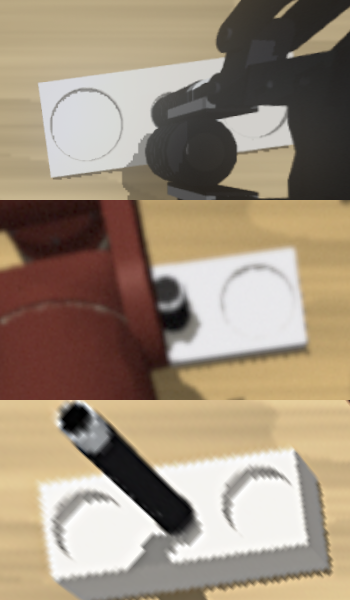

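Rectified views from all three cameras agree on the big board: left pocket at about (0.6155, 0.243), right pocket at about (0.639, 0.073), 172 mm apart as they should be. Placing the cap.

Call:
arm_command:
  moves:
    - [-1, [0.25, 0.173, 0], 0]
    - [-1, [0.25, 0.173, 0], 0]
    - [-1, [0.25, 0.173, 0.2], 0]
    - [-1, [0.25, 0.173, 0.45], 0]
    - [-1, [0.25, 0.173, 0.45], 0]
    - [-1, [0.25, 0.173, 0.687], 0]
    - [-1, [0.25, 0.173, 0.687], 0]
    - [-1, [0.25, 0.173, 0.687], 0]
    - [-1, [0.25, 0.173, 0.687], 0]
    - [0.5, [0.25, 0.173, 0.687], 0]
    - [0.5, [0.25, 0.173, 0.687], 0]
    - [0.5, [0.25, 0.173, 0.687], 0]
    - [0.5, [0.25, 0.173, 0.687], 0]
    - [1, [0.25, 0.173, 0.3], 0]
    - [1, [0.25, 0.173, 0.1], 0]
    - [1, [0.25, 0.173, 0], 0]
    - [1, [0.25, 0.173, 0], 0]
    - [1, [0.25, 0.173, 0], 0]

```text
time: 19.07
tool_pos: [0.6162, 0.242, 0.1538]
tool_rot: [0.001, 0.707, 0.707, 0.002]
contact_force: [-0.9, 0.1, -1.1]
gripper_width: 1.001
grasp_force: 0.0
```

```bash
python3 - <<'E'
from h import *
s=manip.state(); print(s["time"],s["tool_pos"],s["contact_force"])
p=manip.grab_frame("wrist"); q=manip.grab_frame("side")
print(capc(p,.044,.615,.243,.01,.03),capc(p,.041,.615,.243,.018,.04))
a=cv2.resize(p["frame"],(480,300)); b=q["frame"][120:320,260:520]; b=cv2.resize(b,(390,300))
cv2.imwrite("pics/rH.png",np.hstack([a,b])[:,:,::-1][:,:800])
E
```

```text
19.0667 [0.61615654 0.24203657 0.15379674] [-0.89832434  0.09959449 -1.05796644]
(np.float64(0.615), np.float64(0.26), np.float32(49.883892)) (np.float64(0.614), np.float64(0.247), np.float32(93.86482))
```

View pics/rH.png

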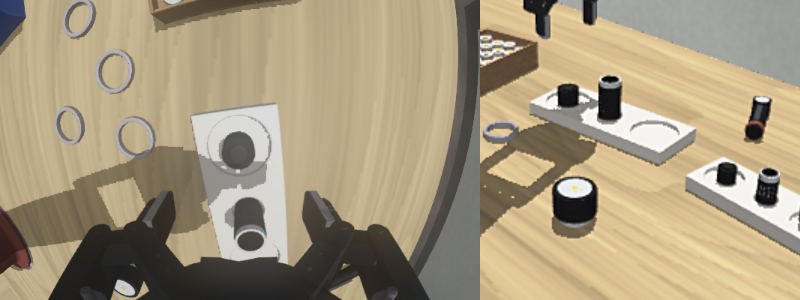

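The big cap stands in its pocket at (238,150) and the tube is still upright. Next is the big head.

Call:
arm_command:
  moves:
    - [1, [-1, -1, 0], 0]
    - [1, [-1, -1, 0], 0]
    - [1, [-1, -1, 0], 0]
    - [1, [-1, -1, 0], 0]
    - [1, [-1, -1, 0], 0]
    - [1, [-1, -1, 0], 0]
    - [1, [-1, -1, 0], 0]

```text
time: 19.75
tool_pos: [0.462, 0.0905, 0.1483]
tool_rot: [-0.001, 0.708, 0.706, -0.002]
contact_force: [0.3, -0.4, -0.2]
gripper_width: 1.0
grasp_force: 0.0
```

Call:
arm_command:
  moves:
    - [1, [-0.577, -0.3, 0], 0]
    - [1, [-0.577, -0.3, 0], 0]
    - [1, [-0.577, -0.3, 0], 0]
    - [1, [-0.577, -0.3, 0], 0]
    - [1, [-0.577, -0.3, 0], 0]
    - [1, [-0.577, -0.3, 0], 0]

```text
time: 20.25
tool_pos: [0.4206, 0.0058, 0.1509]
tool_rot: [-0.0, 0.707, 0.707, 0.0]
contact_force: [0.3, -0.8, -0.2]
gripper_width: 0.999
grasp_force: 0.0
```

```bash
python3 - <<'E'
from h import *
s=manip.state(); print(s["time"],s["tool_pos"])
p=manip.grab_frame("wrist"); im2=rect(p,.046,.35,.5,-.07,.07); print("hb",blob(im2,white(im2),.5,.07,n=2),blob(im2,white(im2,120),.5,.07,n=2))
p=manip.grab_frame("side"); im2=rect(p,.046,.35,.5,-.07,.07,False); print("hb side",blob(im2,white(im2),.5,.07,n=2))
E
```

```text
20.25 [0.4206262  0.00582179 0.15090233]
hb [(array([0.4215, 0.0105]), array([41., 33.]), 90.0, 21.1, 1070.5), (array([ 0.412 , -0.0125]), array([2., 1.]), 90.0, 1.1, 1.5)] [(array([0.4215, 0.0065]), array([41., 41.]), 90.0, 21.4, 1343.0)]
hb side [(array([0.421 , 0.0095]), array([42., 33.]), 90.0, 21.5, 1087.0), (array([ 0.411, -0.013]), array([2., 2.]), 90.0, 1.4, 3.5)]
```

Call:
arm_command:
  moves:
    - [1, [0, 0.006, 0.25], 0]
    - [1, [0, 0.006, 0.5], 0]
    - [1, [0, 0.006, 0.7], 0]
    - [1, [0, 0.006, 0.766], 0]
    - [1, [0, 0.006, 0.766], 0]
    - [1, [0, 0.006, 0.766], 0]
    - [-1, [0, 0.006, 0.766], 0]
    - [-1, [0, 0.006, 0.766], 0]
    - [-1, [0, 0.006, 0.766], 0]
    - [-1, [0, 0.006, 0.766], 0]
    - [-1, [0, 0.006, 0.766], 0]
    - [-1, [0, 0.006, 0.766], 0]
    - [-1, [0, 0.006, 0.766], 0]
    - [-1, [0, 0.006, 0.766], 0]

```text
time: 21.52
tool_pos: [0.4228, 0.0048, 0.0386]
tool_rot: [0.002, 0.707, 0.707, 0.001]
contact_force: [-1.7, 0.2, 7.3]
gripper_width: 0.639
grasp_force: 63.5
```

Call:
arm_command:
  moves:
    - [-1, [0, 0, -0.2], 0]
    - [-1, [0, 0, -0.4], 0]
    - [-1, [0, 0, -0.6], 0]
    - [-1, [0, 0, -0.6], 0]
    - [-1, [0.3, 0.9, -0.6], 0]
    - [-1, [0.3, 0.9, -0.6], 0]
    - [-1, [0.3, 0.9, -0.6], 0]
    - [-1, [0.3, 0.9, -0.6], 0]
    - [-1, [0.3, 0.9, -0.6], 0]

```text
time: 22.27
tool_pos: [0.559, 0.051, 0.1265]
tool_rot: [0.001, 0.707, 0.708, 0.001]
contact_force: [-0.4, 0.4, -2.2]
gripper_width: 0.638
grasp_force: 64.4
```

Call:
arm_command:
  moves:
    - [-1, [0.15, 0.54, 0], 0]
    - [-1, [0.15, 0.54, 0], 0]
    - [-1, [0.15, 0.54, 0], 0]
    - [-1, [0.15, 0.54, 0.15], 0]
    - [-1, [0.15, 0.54, 0.15], 0]
    - [-1, [0.15, 0.54, 0.15], 0]
    - [-1, [0.15, 0.54, 0.15], 0]

```text
time: 22.85
tool_pos: [0.6361, 0.0724, 0.1038]
tool_rot: [-0.0, 0.707, 0.707, -0.0]
contact_force: [0.9, -0.2, -1.5]
gripper_width: 0.639
grasp_force: 64.7
```

Call:
arm_command:
  moves:
    - [-1, [0.004, 0.015, 0.15], 0]
    - [-1, [0.004, 0.015, 0.25], 0]
    - [-1, [0.004, 0.015, 0.3], 0]
    - [-1, [0.004, 0.015, 0.339], 0]
    - [-1, [0.004, 0.015, 0.339], 0]
    - [-1, [0.004, 0.015, 0.339], 0]

```text
time: 23.35
tool_pos: [0.6392, 0.0731, 0.0532]
tool_rot: [0.0, 0.707, 0.707, 0.0]
contact_force: [-0.1, 0.0, -1.7]
gripper_width: 0.64
grasp_force: 64.7
```

Call:
arm_command:
  moves:
    - [0.7, [0, 0, 0], 0]
    - [0.7, [0, 0, 0], 0]
    - [0.7, [0, 0, 0], 0]
    - [1, [0, 0, 0], 0]
    - [1, [0, 0, -0.2], 0]
    - [1, [0, 0, -0.4], 0]
    - [1, [0, 0, -0.7], 0]
    - [1, [0, 0, -0.7], 0]
    - [1, [0, 0, -0.7], 0]
    - [1, [0, 0, -0.7], 0]

```text
time: 24.18
tool_pos: [0.6392, 0.0732, 0.1582]
tool_rot: [0.0, 0.707, 0.707, 0.0]
contact_force: [0.1, 0.6, -0.1]
gripper_width: 1.0
grasp_force: 0.0
```

```bash
python3 - <<'E'
from h import *
s=manip.state(); print(s["time"],s["tool_pos"])
for n in("wrist","side"):
    p=manip.grab_frame(n); im2=rect(p,.06,.57,.71,.0,.14,n=="wrist")
    for t in (90,120,150): print(n,t,[b for b in blob(im2,white(im2,t),.71,.14,n=3)])
E
```

```text
24.1833 [0.6392463  0.07320203 0.15823548]
wrist 90 [(array([0.6377, 0.0972]), array([81.8, 97.4]), 82.3, 62.7, 4705.5), (array([0.6385, 0.0775]), array([43., 47.]), 90.0, 24.4, 1468.5), (array([0.5995, 0.0015]), array([17.,  1.]), 90.0, 8.5, 6.0)]
wrist 120 [(array([0.6378, 0.0977]), array([81.5, 96.4]), 82.3, 62.7, 4542.0), (array([0.6382, 0.0748]), array([41. , 41.7]), 45.0, 21.4, 1358.5), (array([0.629, 0.048]), array([0., 0.]), 0.0, 0.0, 0.0)]
wrist 150 [(array([0.6379, 0.0976]), array([81.2, 96.3]), 82.3, 62.3, 3882.0), (array([0.6385, 0.079 ]), array([41., 32.]), 90.0, 21.1, 1054.0), (array([0.632 , 0.0555]), array([1., 4.]), 0.0, 2.1, 3.5)]
side 90 [(array([0.6375, 0.0745]), array([46.7, 42.4]), 45.0, 24.4, 1539.0), (array([0.5911, 0.0839]), array([78.7, 25. ]), 46.3, 41.0, 1348.5), (array([0.6   , 0.0145]), array([58., 27.]), 90.0, 31.2, 610.0)]
side 120 [(array([0.5923, 0.0843]), array([75., 24.]), 47.4, 38.8, 1278.5), (array([0.637 , 0.0745]), array([44.5, 40.3]), 45.0, 22.9, 1270.0), (array([0.6   , 0.0145]), array([58., 27.]), 90.0, 31.2, 519.5)]
side 150 [(array([0.5925, 0.0845]), array([74.5, 23. ]), 46.8, 38.3, 1240.5), (array([0.6379, 0.0772]), array([34.1, 42.6]), 6.3, 22.0, 1087.0), (array([0.619, 0.014]), array([20., 26.]), 90.0, 15.6, 323.5)]
```

The big head sits in its pocket at about (0.639, 0.0748). Now the ring, measured from the same relative viewpoint.

Call:
arm_command:
  moves:
    - [1, [0.6, -1, 0], 0]
    - [1, [0.6, -1, 0], 0]
    - [1, [0.6, -1, 0], 0]
    - [1, [0.6, -1, 0], 0]
    - [1, [0.6, -1, 0], 0]
    - [1, [0.6, -1, 0], 0]

```text
time: 24.78
tool_pos: [0.4858, 0.1642, 0.1553]
tool_rot: [-0.001, 0.706, 0.708, -0.002]
contact_force: [-0.5, -0.3, -0.2]
gripper_width: 1.0
grasp_force: 0.0
```

Call:
arm_command:
  moves:
    - [1, [0.71, -0.77, 0], 0]
    - [1, [0.71, -0.77, 0], 0]
    - [1, [0.71, -0.77, 0], 0]
    - [1, [0.71, -0.77, 0], 0]
    - [1, [0.71, -0.77, 0], 0]
    - [1, [0.71, -0.77, 0], 0]
    - [1, [0.71, -0.77, 0], 0]

```text
time: 25.37
tool_pos: [0.3745, 0.2693, 0.1575]
tool_rot: [0.0, 0.707, 0.707, -0.0]
contact_force: [0.3, 0.1, 0.5]
gripper_width: 1.003
grasp_force: 0.0
```

```bash
python3 - <<'E'
from h import *
s=manip.state(); print(s["time"],s["tool_pos"])
p=manip.grab_frame("wrist"); a=(.31,.44,.205,.335); im=rect(p,.01,*a)
g=cv2.GaussianBlur(im,(3,3),0); sat=(g.max(2).astype(int)-g.min(2))
for t in (30,40): print(blob(im,(sat<t)&(g.max(2)>110),a[1],a[3],n=3))
t=manip.grab_frame("top"); it=rect(t,.01,*a,False); sa=(it.max(2).astype(int)-it.min(2)); print("top",blob(it,sa<40,a[1],a[3],n=2))
for d in manip.search_frame(p,"bezel_ring"):
    e=d["extent"]; print(round(d["confidence"],2),np.round(onz(p,(e[0]+e[2])/2,(e[1]+e[3])/2,.006,True)[:2],4))
c=np.hstack([cv2.resize(m,None,fx=3,fy=3) for m in (im,it)]); cv2.imwrite("pics/rI.png",c[:,:,::-1])
E
```

```text
25.3667 [0.37450859 0.2693191  0.1574553 ]
[(array([0.374 , 0.2735]), array([54., 55.]), 90.0, 28.2, 2335.0), (array([0.436, 0.327]), array([ 8., 16.]), 90.0, 8.9, 80.5)]
[(array([0.3702, 0.2663]), array([72.9, 55.7]), 29.7, 40.6, 2597.5), (array([0.3392, 0.2306]), array([52.1, 17.8]), 3.2, 26.3, 639.5), (array([0.4355, 0.3265]), array([ 9., 17.]), 90.0, 9.6, 103.0)]
top [(array([0.3822, 0.2764]), array([153.1,  66.5]), 66.2, 77.8, 5648.5), (array([0.3355, 0.3245]), array([21., 49.]), 0.0, 26.7, 491.5)]
0.84 [0.3738 0.2722]
0.82 [0.484  0.2515]
0.79 [0.4613 0.3381]
0.69 [0.4008 0.4153]
```

View pics/rI.png

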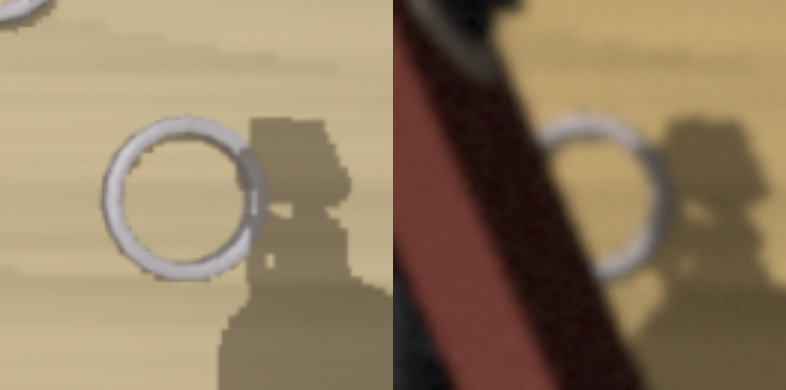

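The ring in the wrist view is centred at (185,198), i.e. (0.374, 0.2733), with a 55 mm diameter as expected. Grasp it low.

Call:
arm_command:
  moves:
    - [1, [0.027, -0.003, 0.25], 0]
    - [1, [0.027, -0.003, 0.5], 0]
    - [1, [0.027, -0.003, 0.75], 0]
    - [1, [0.027, -0.003, 0.85], 0]
    - [1, [0.027, -0.003, 0.907], 0]
    - [1, [0.027, -0.003, 0.907], 0]
    - [1, [0.027, -0.003, 0.907], 0]
    - [-1, [0.027, -0.003, 0.907], 0]
    - [-1, [0.027, -0.003, 0.907], 0]
    - [-1, [0.027, -0.003, 0.907], 0]
    - [-1, [0.027, -0.003, 0.907], 0]
    - [-1, [0.027, -0.003, 0.907], 0]
    - [-1, [0.027, -0.003, 0.907], 0]
    - [-1, [0.027, -0.003, 0.907], 0]
    - [-1, [0.027, -0.003, 0.907], 0]

```text
time: 26.77
tool_pos: [0.3749, 0.2746, 0.0242]
tool_rot: [0.001, 0.707, 0.707, 0.002]
contact_force: [-1.1, -0.3, 6.7]
gripper_width: 0.612
grasp_force: 62.6
```

Call:
arm_command:
  moves:
    - [-1, [0, 0, -0.1], 0]
    - [-1, [0, 0, -0.3], 0]
    - [-1, [0, 0, -0.5], 0]
    - [-1, [0, 0, -0.7], 0]
    - [-1, [0, 0, -0.9], 0]
    - [-1, [0, 0, -0.9], 0]
    - [-1, [0, 0, -0.9], 0]

```text
time: 27.35
tool_pos: [0.3748, 0.2747, 0.1602]
tool_rot: [0.001, 0.707, 0.707, 0.003]
contact_force: [0.2, -0.7, -0.4]
gripper_width: 0.618
grasp_force: 63.1
```

```bash
python3 - <<'E'
from h import *
s=manip.state(); t=s["tool_pos"]; print(s["time"],t,s["gripper_width"],s["tool_rot"])
p=manip.grab_frame("wrist"); cv2.imwrite("pics/ringheld.png",p["frame"][:,:,::-1])
x,y=t[0],t[1]; z=t[2]-.0242+.010
im=rect(p,z,x-.05,x+.05,y-.05,y+.05); g=cv2.GaussianBlur(im,(3,3),0); sat=(g.max(2).astype(int)-g.min(2))
for th in (20,30,40): print(blob(im,(sat<th)&(g.max(2)>130),x+.05,y+.05,n=2))
c=cv2.HoughCircles(g[:,:,2],cv2.HOUGH_GRADIENT,1,3,param1=60,param2=14,minRadius=20,maxRadius=30)
print([(np.round(x+.05-k[1]/1000-x,4),np.round(y+.05-k[0]/1000-y,4),k[2]) for k in ([] if c is None else c[0][:6])])
q=manip.grab_frame("side"); u,v=map(int,proj(q,[x,y,z])); print(u,v)
b=cv2.resize(q["frame"][max(0,v-40):v+40,max(0,u-50):u+50],(375,300)); cv2.imwrite("pics/rJ.png",np.hstack([cv2.resize(im,(300,300)),b])[:,:,::-1])
E
```

```text
27.35 [0.37477204 0.27468951 0.16021502] 0.6180823936212464 [0.00108954 0.70706685 0.70713789 0.00336087]
[(array([0.377 , 0.2939]), array([17.4, 44.7]), 10.7, 22.4, 256.5), (array([0.4193, 0.3037]), array([11., 26.]), 90.0, 13.0, 64.0)]
[(array([0.377 , 0.2943]), array([18.2, 44.7]), 10.7, 22.4, 288.0), (array([0.4193, 0.3037]), array([11., 26.]), 90.0, 13.2, 87.0)]
[(array([0.3774, 0.2943]), array([20.4, 44.6]), 14.0, 22.6, 331.5), (array([0.4188, 0.3042]), array([12., 27.]), 90.0, 13.6, 124.0)]
[(np.float64(-0.0005), np.float64(0.0055), np.float32(21.6)), (np.float64(0.0015), np.float64(0.0005), np.float32(23.9)), (np.float64(0.0035), np.float64(0.0035), np.float32(21.6)), (np.float64(-0.0025), np.float64(-0.0005), np.float32(20.5)), (np.float64(-0.0065), np.float64(0.0005), np.float32(25.0)), (np.float64(0.0005), np.float64(-0.0065), np.float32(27.2))]
220 159
```

Call:
arm_command:
  moves:
    - [-1, [-0.6, 0.9, 0], 0]
    - [-1, [-0.6, 0.9, 0], 0]
    - [-1, [-0.6, 0.9, 0], 0]
    - [-1, [-0.6, 0.9, 0], 0]
    - [-1, [-0.6, 0.9, 0], 0]

```text
time: 27.87
tool_pos: [0.5115, 0.1801, 0.1551]
tool_rot: [0.001, 0.709, 0.705, -0.001]
contact_force: [0.5, 0.2, -0.6]
gripper_width: 0.616
grasp_force: 63.2
```

Call:
arm_command:
  moves:
    - [-1, [-0.72, 0.85, 0], 0]
    - [-1, [-0.72, 0.85, 0], 0]
    - [-1, [-0.72, 0.85, 0], 0]
    - [-1, [-0.72, 0.85, 0], 0]
    - [-1, [-0.72, 0.85, 0], 0]
    - [-1, [-0.72, 0.85, 0.3], 0]
    - [-1, [-0.72, 0.85, 0.3], 0]
    - [-1, [-0.72, 0.85, 0.3], 0]
    - [-1, [-0.72, 0.85, 0.3], 0]
    - [-1, [-0.72, 0.85, 0.3], 0]

```text
time: 28.7
tool_pos: [0.636, 0.0763, 0.1131]
tool_rot: [0.001, 0.707, 0.707, 0.001]
contact_force: [0.9, 0.6, -0.4]
gripper_width: 0.616
grasp_force: 63.2
```

```bash
python3 - <<'E'
from h import *
s=manip.state(); t=s["tool_pos"]; print(s["time"],t,s["gripper_width"],s["tool_rot"])
q=manip.grab_frame("side"); x,y=t[:2]
# ring rim height check in side view: bright pixels columnwise, between expected ring rows
u0,v0=proj(q,[x,y,t[2]-.0242+.005]); u1,_=proj(q,[.639,.0748,.06]); print("ring",u0,v0,"head",u1,_)
f=q["frame"]; g=f[int(v0)-14:int(v0)+26,int(u0)-24:int(u0)+24].max(2)
for r in g[::2]: print("".join(" .:-=+*#%@"[min(9,k//26)] for k in r))
E
```

```text
28.7 [0.6360081  0.07626538 0.11305964] 0.6159140998575736 [5.82291291e-04 7.06883647e-01 7.07329324e-01 6.30648609e-04]
ring 375.34726229428736 176.7032466463998 head 376.0425961906909 190.49732923513034
%%  ............... :#%%%%%%%=    .  :=-@%%%%%%%
@@@#=:   ...........=@%%%%%%%=       :==@%%%%%%%
%%%@@@@@#- ........=@%%%%%%%%.      .-=-%%%%%%%%
%%%%%%@@@# .....:===+@%%%%%@@.   .  .-=+%%%%%%%%
%%%%%%%%%# ......==-+@%%%%%%%.      .--#%%%%%%%%
 =@%%%%%%* .....:==-=+=====++===-:. .-*@%%%%%%%%
=%##%%%%%= .....:==--============-==-=#%%%%%%%%%
++=+%%%%%= .....:==-*@@@@@@@%%+==----=@%%%%%%%%%
:: =%%%%%= .....-==-@%%%%%%%@@@@@@=--=#%%%%%%%%%
  .+%%##%%+:.. .-==:=-===+++==--====-=@@%%%%%%%%
  .+%%%%%%%%#+====-:==============-=*@@%%%@%%%%%
  :#%%%%%%%%%%%%%%#+++=========+**@%%%%%%%%%%@%%
  :#%%%%%%%%%%%%#%##-===--==**%%%%%%%%%%%%%%%%%%
  -%@%%%%%%%%%%- :+===+=====+==-. :*%%%%%%%%%%%%
  -@@@@@@@%%%. .#@@@@@@@@@====+=++=  =%####%%%%%
  -@@@@@@@@@@  :*@@@@@-=========+++. :*%########
  -%@@@@@@@@@     .-==++++++++=+=:   :*#########
   +@@@@@@@@%                        -%#########
  -@@@@@@@@@%                        -%%########
*@@@@@@@@@@@%                        +@%%%%#####
```

Call:
arm_command:
  moves:
    - [-1, [0, 0.021, 0.05], 0]
    - [-1, [0, 0.021, 0.1], 0]
    - [-1, [0, 0.021, 0.16], 0]
    - [-1, [0, 0.021, 0.16], 0]
    - [-1, [0, 0.021, 0.16], 0]
    - [-1, [0, 0.021, 0.16], 0]

```text
time: 29.25
tool_pos: [0.6386, 0.0757, 0.0874]
tool_rot: [-0.0, 0.707, 0.707, -0.0]
contact_force: [0.6, -0.4, -0.4]
gripper_width: 0.613
grasp_force: 63.2
```

Call:
arm_command:
  moves:
    - [-1, [0.003, 0.003, 0.01], 0]
    - [-1, [0.003, 0.003, 0.02], 0]
    - [-1, [0.003, 0.003, 0.02], 0]
    - [-1, [0.003, 0.003, 0.02], 0]

```text
time: 29.58
tool_pos: [0.6392, 0.0762, 0.0847]
tool_rot: [0.0, 0.707, 0.707, 0.0]
contact_force: [0.4, -0.5, 0.0]
gripper_width: 0.614
grasp_force: 63.2
```

Call:
arm_command:
  moves:
    - [-1, [0, 0, 0.006], 0]
    - [-1, [0, 0, 0.006], 0]
    - [-1, [0, 0, 0.006], 0]

```text
time: 29.83
tool_pos: [0.6395, 0.0762, 0.0843]
tool_rot: [0.0, 0.707, 0.707, 0.0]
contact_force: [-0.1, 0.7, 2.0]
gripper_width: 0.612
grasp_force: 63.5
```

Call:
arm_command:
  moves:
    - [0.5, [0, 0, 0], 0]
    - [0.5, [0, 0, 0], 0]
    - [1, [0, 0, 0], 0]
    - [1, [0, 0, 0], 0]
    - [1, [0, 0, 0], 0]
    - [1, [0, 0, 0], 0]
    - [1, [0, 0, -0.2], 0]
    - [1, [0, 0, -0.4], 0]
    - [1, [0, 0, -0.7], 0]
    - [1, [0, 0, -0.7], 0]
    - [1, [0, 0, -0.7], 0]
    - [1, [0, 0, -0.7], 0]

```text
time: 30.83
tool_pos: [0.6393, 0.0762, 0.1891]
tool_rot: [0.0, 0.707, 0.707, 0.0]
contact_force: [0.2, -0.0, -1.0]
gripper_width: 1.003
grasp_force: 0.0
```

```bash
python3 - <<'E'
from h import *
s=manip.state(); print(s["time"],s["tool_pos"])
p=manip.grab_frame("wrist"); q=manip.grab_frame("side")
A=rect(p,.07,.59,.69,.025,.125); B=rect(q,.07,.59,.69,.025,.125,False)
for m in (A,B):  # expected ring outer/inner about (.639,.0748)
    for r in (28,22): cv2.circle(m,(int(round((.125-.0748)*1000)),int(round((.69-.639)*1000))),r,(255,0,0),1)
A0=rect(p,.07,.59,.69,.025,.125)
b=cv2.resize(q["frame"][120:270,270:530],(520,300))
top=np.hstack([cv2.resize(m,(250,250),interpolation=cv2.INTER_NEAREST) for m in (A0,A,B)])
c=np.vstack([top,cv2.copyMakeBorder(b,0,0,0,230,cv2.BORDER_CONSTANT)]); cv2.imwrite("pics/fin.png",c[:,:,::-1])
E
```

```text
30.8333 [0.63927952 0.07620025 0.18908018]
```

View pics/fin.png

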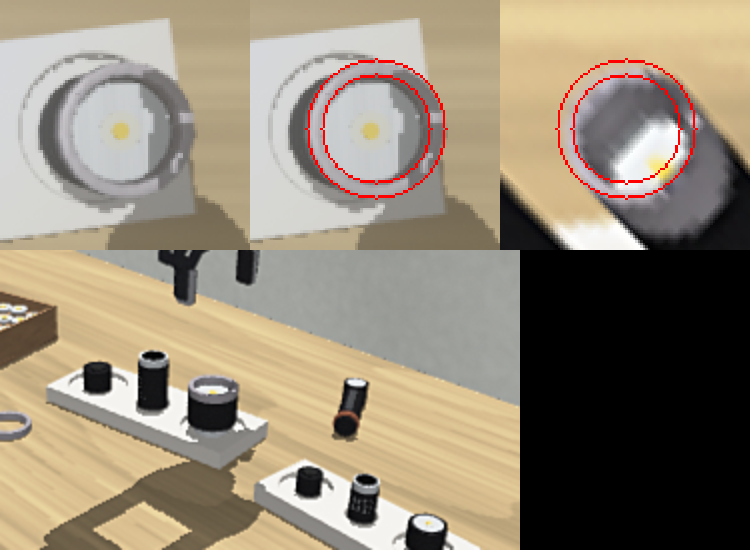

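The last view shows the ring flat on the big head. It is centred at (126,129) in the left crop, or (0.638, 0.0746), within about 1 mm of the head's measured centre. Both kits are complete, the tubes are standing, and the gripper is clear.

```bash
python3 -c "
from plant import manip
print(manip.job_done())"
```

```text
the job is handed in; nothing more can be done
None
```

I handed the job in at about 31 s: both torch kits are complete with the tubes still standing, and the bezel ring lies flat on the big head, centred to about 1 mm; I haven't seen the judging result.

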